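Restart a tripped honing machine

ROBOT

A 6-joint arm with a two-finger parallel gripper is mounted at the origin on the work surface. World frame = base frame: x ahead of the robot, y to its left, z up, the work surface at z = 0. Lengths are in mm, angles in rad, forces in N, time in s.
With the tool pointing down it reaches from about 300 to 775 mm from the base axis. Payload 14.6 kg.
Tool frame: the origin (TCP) lies midway between the tips of the shut fingers; the grasp point (between the pads) lies 19 mm behind it; z points along the fingers, y is the line along which they close (so a half turn about z gives the same grasp; the last joint's range is limited). The gripper opens to 94 mm and grips with 3 to 60 N. Pads are 16 mm wide; open, the fingers measure 119 mm over their backs; the gripper's body (75 mm by 177 mm) begins 78 mm behind the grasp point.
Start: joints at [-1.184, 0.3, 1.521, -0, 1.321, -0.067], TCP at [241.103, -494.326, 205.446] pointing down, gripper open.
Joint ranges: [-3.03, 3.03], [-0.79, 2.21], [0.23, 2.52], [-1.04, 4.18], [0, 3.07], [-2.55, 2.55]. Speed limits (rad/s): [2.22, 2.22, 2.57, 3.14, 3.14, 3.14].

INTERFACE

Orientations are given as [roll, pitch, yaw] about the fixed x, y, z axes, in that order (R = Rz(yaw) Ry(pitch) Rx(roll)).
In Python, from cell import manip gives the robot as it stands.
- The arm moves only by the shell command python3 -m creep 'ROWS' [OPENING] [FORCE]. ROWS is text: rows parted by semicolons, each of 6 numbers parted by spaces: the shift along the tool's x, y, z normalised to -1 to 1, where 1 is 4 cm, then the turn, a rotation vector about the tool's x, y, z normalised to -1 to 1, where 1 is pi rad. In form: dx dy dz ax ay az; .... A call has 1 to 20 rows; each row shifts and turns the commanded pose from where the row before left it, along the tool's axes as they then stand; what a row does not reach is not made up. A row lasts 1/8 s, in which the tool goes at most 62.5 mm and 10.7 degrees, less where a joint would pass 70% of its speed; a pose out of reach is approached as far as the arm can. A call with a number of a shift or a turn outside -1 to 1 is refused whole. A call with a gripper value outside its range is refused whole. OPENING is the closure, from 0 (fully open) to 1 (shut), set as the call begins (- or left out, the last holds). The fingers move at their own pace and stop on an object; FORCE is the grip in N (left out, the last holds). Time passes only in rows, so rows that do not move let the fingers close. It gives the time, the measured TCP pose, the force, the opening and the grip force at its end, in the units of the state.
- manip.read_state(): the state, without advancing time (a new reading comes with each control period).
- manip.camera(name): name is "scene" or "top"; returns a dict with "color" (480x640x3 uint8, red, green, blue), "range_z" (480x640 float32, mm along the optical axis (not along the pixel's ray), 0 where there is no reading), "camera_matrix" (3x3 intrinsics, pixels), "k1" (the pictures are not rectified: a ray, as slopes to the right and down, at radius r is drawn at 1 + k1 r^2 times it, then the intrinsics apply), "T" (4x4, takes a point from camera to world coordinates). Camera axes: x right, y down, z forward; pixel columns grow to the right and rows downward; lengths in mm; the calibration is good to about 2 mm. A picture is of the moment at which its call begins.
- manip.sign_off(): hands the job in; it is judged then, once.
The state is a dict: "clock": time; "joints": joint angles; "qd": joint speeds; "effort": joint torques, N m; "eef_pos": TCP position; "eef_rot": TCP orientation; "wrist_force": force on the tool from outside, world axes, zero at the start; "moment": the same for the moment, N m; "finger_gap": finger opening in mm; "finger_force": force on a finger pad.
Only numpy, scipy, OpenCV 4.12 (cv2) and the standard library are available. Lean on these libraries where they do the work, as an engineer would, in place of code of your own. Each camera call takes 0.05 s, during which the arm holds its last target. There are 200 camera calls.

TASK

The leather honing machine has jammed and tripped while running: its round breaker button has popped up and its power rocker is still on. Restart it the safe way with the closed fingertips: first press the power rocker fully to off, then press the breaker button fully in, and only then press the power rocker fully back to on. Leave the direction rocker and the speed dial as they are set, keep off the leather disc, and do not disturb the lens or the carver's things lying around.

Things in the scene. Friction and masses are not known exactly. Their poses are not given: they have to be found in the camera images.
- machine: Grey disc honing machine, 230 mm deep (x) by 346 mm wide (y), fixed. Origin on the table under the middle of its control deck; x points to its back, y to its left, z up. The control deck is the right part (y -80 to +70, x -110 to +110 mm); the motor housing with the disc is the left part (y +70 to +262 mm, top 92 mm up; guard behind the disc and tool rest at the left edge up to 165 mm).
- deck (a point): Middle of the control deck's flat, level top, 82 mm above the table, 5 mm right of the machine's origin. Front row, 45 mm before this point: power rocker (36 mm to the right) and breaker button (40 mm to the left). Back row, 50 mm behind: direction rocker (36 mm right) and speed dial (36 mm left).
- power (a joint): Angle (rad) of the power rocker, front right: black, 40 mm front to back, 24 mm wide, V-shaped top, in a bezel 3 mm high. +0.2 = on (far end, with a short white bar, down), -0.2 = off (near end down). Stays where it is left, so press it right down; about 2 N near the raised end moves it. The half that is down lies level, 6 mm above the deck; the raised end stands 8 mm higher.
- power_near (a point): Point on the top surface of the power rocker's near half (towards the worker), 15 mm from its pivot and 5 mm from its near end, on its middle line; it moves with the rocker. Press here, straight down, for off.
- power_far (a point): The same point on the far half (towards the back, with the white bar). Press here, straight down, for on.
- breaker (a joint): Travel (m, straight down) of the push-to-reset breaker button, front left: 0 = popped up (tripped), 0.007 = pressed in, against its stop. About 3 N moves it, and it stays where it is left, so press it right in.
- breaker_top (a point): Centre of the top face of the breaker button, a black round button 16 mm in diameter with a white band at its foot, in a steel nut and collar 6 mm high. Popped up, its top stands 16 mm above the deck; pressed in, 9 mm.
- direction (a joint): Angle (rad) of the direction rocker, back right on the deck: the same black rocker set crosswise, without a white bar. It stands at +0.2 (right end down) and must stay there.
- direction_top (a point): Pivot of the direction rocker, 6 mm above the deck.
- dial_mark (a point): Tip of the white pointer line on top of the speed dial, back left on the deck: a black round knob 44 mm across and 18 mm high that turns about an upright axis; the point is 16 mm from that axis. To be left as it is set.
- disc: The leather-faced honing disc, 168 mm in diameter and 14 mm thick (a 3 mm steel nut in its middle), lying level to the left of the deck. Origin at the centre of its underside, 101 mm above the table; top 115 mm above the table. Not to be touched.
- lens: Brass-rimmed magnifying lens on a jointed iron swing arm clamped to the table's right-hand edge. Origin on the table straight under the lens's centre; the lens, 134 mm across, lies level 192 mm up. Its post, 244 mm high, stands 198 mm to the right (-y) of the origin and 30 mm nearer the robot (-x). Fixed.
- block: Boxwood carving block, 105 x 135 x 24 mm, lying under the lens. Origin: centre of its underside. Loose, to be left alone.
- spatula: Dark horn spatula lying flat, 175 mm long, up to 32 mm wide and 8 mm high, to the right of the machine. Origin on its underside near its middle; x along it towards the blade. Loose, to be left alone.
- burnisher: Brass burnisher with a rosewood grip, 165 mm long, 22 mm wide, 20 mm high, lying to the right of the machine. Origin on its underside near its middle; x along it towards the brass end. Loose, to be left alone.
- tray: Small open copper tray, 85 x 120 mm and 18 mm high, to the right of the machine. Origin: centre of its underside. Loose, to be left alone.

How it is judged (in metres and radians):
On the way, in this order (a step that is already met when the one before it is completed fails the run):
1. the power rocker is switched off while the breaker is still popped up (value of joint power below -0.12 rad and value of joint breaker below 0.003 m), for 0.2 s.
2. the breaker button is pressed in while the power is off (value of joint breaker above 0.005 m and value of joint power below -0.12 rad), for 0.2 s.
3. the power rocker is switched on with the breaker in (value of joint power above 0.12 rad and value of joint breaker above 0.005 m), for 0.2 s.
At the end, for the whole second after the job is handed in: Switched off, breaker in, then on: power rocker above 0.12 rad, breaker in by over 5 mm; direction rocker above 0.12 rad, dial pointer tip within 5 mm and block, spatula, burnisher and tray within 15 mm of where they began (all of step 3 and value of joint direction above 0.12 rad and distance of dial_mark from where it was at the start of the episode below 0.005 m and distance of each of spatula, burnisher, tray, block from where it was at the start of the episode below 0.015 m); the robot touches nothing.
It fails at once if the direction rocker is switched over (value of joint direction below 0 rad).
It fails at once if the speed dial is turned (pointer tip moved more than 5 mm) (distance of dial_mark from where it was at the start of the episode above 0.005 m).
It fails at once if the leather disc is touched (contact force between any of the fingers, the arm and disc above 0.5 N).
It fails at once if the lens or its swing arm is struck (more than 3 N) (contact force between any of the fingers, the arm and lens above 3 N).
It fails at once if one of the carver's things (block, spatula, burnisher, tray) is lifted, carried or shifted by more than 15 mm (distance of any of spatula, burnisher, tray, block from where it was at the start of the episode above 0.015 m).
It also fails if it takes over 42 s, if anything falls off the work surface, if the arm or the gripper's body presses on something with over 40 N, if the wrist force passes 120 N, or if a joint passes its speed limit or range.

## Working session

There is one attempt and no reset: what is moved stays moved. The work goes in short steps, Python scripts to look and compute and a shell command to move; the robot and the scene stay as the last step left them, time stands still between calls to the robot, and variables do not carry over. Pictures are saved under pics/ and viewed, at most 10 in all, crops included, and the job is handed in when it is done.

```bash
mkdir -p pics; ls; python3 - <<'E'
from cell import manip
import cv2,numpy as np
print(manip.read_state())
for n in("scene","top"):
    c=manip.camera(n); cv2.imwrite(f"pics/{n}0.png",c["color"][...,::-1]); np.savez(f"{n}0.npz",**c)
    print(n,c["camera_matrix"],c["k1"],c["T"].round(3))
E
```

```text
pics
{'clock': 0.0, 'joints': array([-1.18358361e+00,  3.00460581e-01,  1.52159133e+00,  1.12930057e-05,
        1.32067384e+00, -6.65581998e-02]), 'qd': array([ 7.07510355e-05,  1.26410327e-03,  1.89970106e-04,  1.17640798e-04,
       -1.08431446e-03, -2.38300697e-04]), 'effort': array([-3.34359411e-04, -5.31805050e+01, -3.52737665e+01,  7.08302949e-02,
        2.43679667e-02, -9.89232581e-05]), 'eef_pos': array([ 241.01914652, -494.08884193,  204.88775939]), 'eef_rot': array([-3.14046279e+00, -8.62753977e-05,  4.53768063e-01]), 'wrist_force': array([ 0.44702789, -0.7576307 , -0.52185282]), 'moment': array([ 0.02245751, -0.0439794 ,  0.01811257]), 'finger_force': 0.0, 'finger_gap': 93.89121922823699}
scene [[434.15053846   0.         325.74267315]
 [  0.         434.15053846 236.96567184]
 [  0.           0.           1.        ]] -0.0763015867711194 [[ 1.040000e-01  7.090000e-01 -6.970000e-01  1.318756e+03]
 [ 9.940000e-01 -8.900000e-02  5.900000e-02 -2.081310e+02]
 [-2.000000e-02 -6.990000e-01 -7.140000e-01  8.476180e+02]
 [ 0.000000e+00  0.000000e+00  0.000000e+00  1.000000e+00]]
top [[557.9080182    0.         317.73222741]
 [  0.         557.9080182  240.63417394]
 [  0.           0.           1.        ]] 0.02328728641760214 [[ 8.000000e-03 -9.970000e-01  8.200000e-02  4.940420e+02]
 [-1.000000e+00 -7.000000e-03  9.000000e-03 -1.485240e+02]
 [-8.000000e-03 -8.200000e-02 -9.970000e-01  1.199829e+03]
 [ 0.000000e+00  0.000000e+00  0.000000e+00  1.000000e+00]]
```

View pics/top0.png

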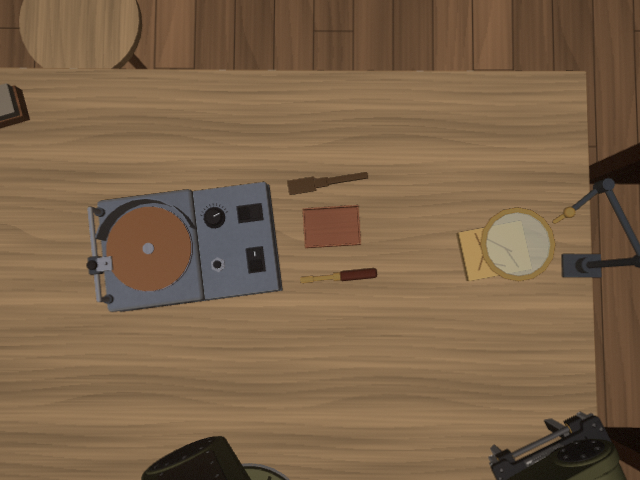

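View pics/scene0.png

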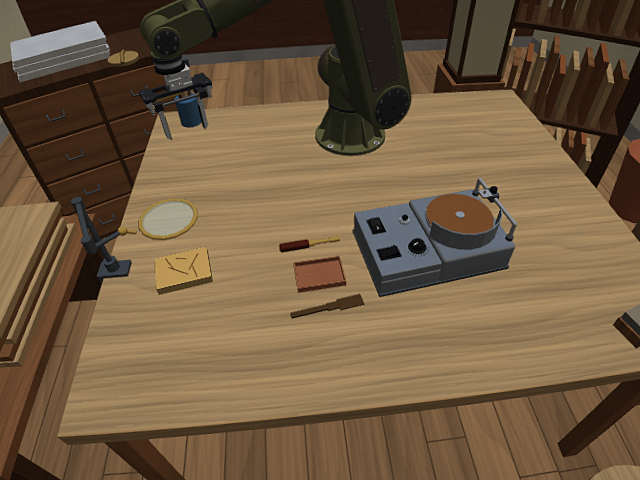

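Top: power rocker is at about (256,260), breaker (217,265), direction rocker (250,213), dial (214,217). The scene view shows the same controls at (376,226), (404,219), (389,252) and (417,246). The arm stands well clear at the right. Next I'll measure the controls.

```bash
cat > h.py <<'E'
import cv2,numpy as np
def ray(c,uv):
    K=c["camera_matrix"];d=(np.array(uv,float)-K[:2,2])/K[0,0];s=d.copy()
    for _ in range(20): s=d/(1+float(c["k1"])*(s@s))
    T=c["T"];return T[:3,3],T[:3,:3]@np.r_[s,1]
def plane(c,uv,z):
    o,d=ray(c,uv);return o+d*(z-o[2])/d[2]
def pix(c,P):
    T=c["T"];p=T[:3,:3].T@(np.array(P)-T[:3,3]);s=p[:2]/p[2];s=s*(1+float(c["k1"])*(s@s))
    return c["camera_matrix"][0,0]*s+c["camera_matrix"][:2,2]
E
python3 - <<'E'
from h import *
T=np.load("top0.npz");S=np.load("scene0.npz")
for n,c,boxes in(("top",T,dict(power=(238,240,272,278),dirn=(232,198,268,228),dial=(200,202,230,232),brk=(206,254,228,277))),
                 ("scene",S,dict(power=(364,214,388,238),dirn=(374,242,404,262),dial=(405,236,430,258),brk=(397,210,413,226)))):
    g=cv2.cvtColor(c["color"],cv2.COLOR_RGB2GRAY)
    for k,(a,b,e,f) in boxes.items():
        m=(g[b:f,a:e]<50).astype(np.uint8)
        N,l,st,ce=cv2.connectedComponentsWithStats(m)
        for i in range(1,N):
            if st[i,4]>8:
                uv=ce[i]+[a,b];print(n,k,st[i],uv.round(1),plane(c,uv,88).round(1))
    rz=c["range_z"]
    for k,(a,b,e,f) in boxes.items():
        v=(b+f)//2;u=(a+e)//2
        o,d=ray(c,(u,v));print(k,"depth pt",(o+d*rz[v,u]).round(1))
a=cv2.resize(T["color"][180:310,185:290],None,fx=4.5,fy=4.5,interpolation=cv2.INTER_CUBIC)
b=cv2.resize(S["color"][195:300,345:450],None,fx=3,fy=5.57,interpolation=cv2.INTER_CUBIC)[:585]
h=min(len(a),len(b));cv2.imwrite("pics/crop.png",np.hstack([a[:h],b[:h]])[...,::-1]);print(a.shape,b.shape)
E
```

```text
top power [  8   7  20  26 406] [255.3 259.5] [546.6 -14.5  88. ]
top dirn [  5   5  26  20 415] [249.6 212.6] [640.7  -1.4  88. ]
top dial [  4   5  21  21 341] [214.  217.4] [630.6  69.9  88. ]
top brk [ 8  7  7  7 42] [216.8 264.1] [536.9  62.1  88. ]
power depth pt [547.6 -13.9  88.1]
dirn depth pt [640.3  -1.9  85.1]
dial depth pt [629.4  64.7 104.4]
brk depth pt [534.6  59.5 100. ]
scene power [  3   4  19  16 201] [375.7 225.4] [552.7 -17.2  88. ]
scene dirn [  3   3  24  16 242] [388.6 252.6] [647.3  -4.   88. ]
scene dial [  3   3  18  15 199] [417.  246.2] [635.4  67.7  88. ]
scene brk [ 5  5  6  6 27] [404.4 217.1] [532.   61.4  88. ]
power depth pt [556.5 -17.2  89.5]
dirn depth pt [646.7  -2.9  89.3]
dial depth pt [646.4  63.7  97.4]
brk depth pt [543.4  59.3  95.8]
(585, 472, 3) (585, 315, 3)
```

View pics/crop.png

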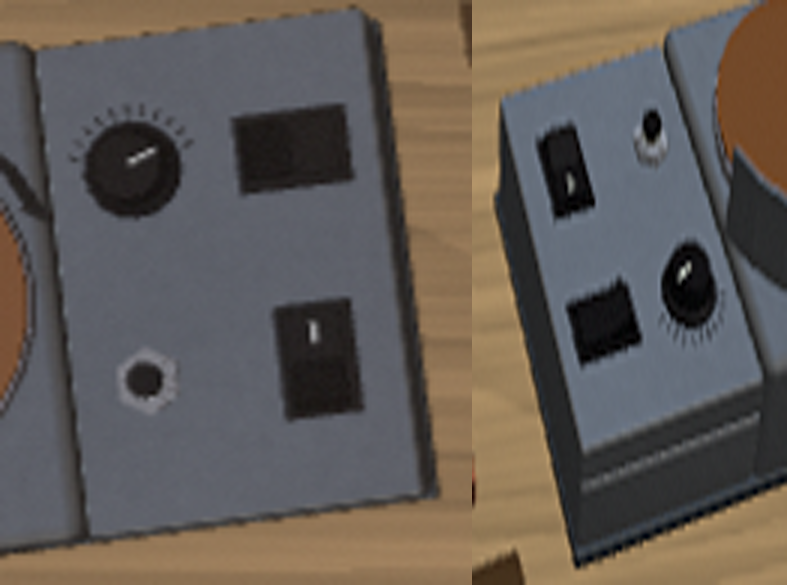

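The crops confirm it: the power rocker has its white bar on the far end, the breaker is popped up, and the machine is turned about 8°. I'll fit the deck pose to the four controls in each view.

```bash
python3 - <<'E'
from h import *
T=np.load("top0.npz");S=np.load("scene0.npz")
M=np.array([[-45,-36],[-45,40],[50,-36],[50,36]],float);Z=[87,97.5,87,96]
px={"top":[(255.3,259.5),(216.8,264.1),(249.6,212.6),(214,217.4)],"scene":[(375.7,225.4),(404.4,217.1),(388.6,252.6),(417,246.2)]}
res=[]
for n,c in(("top",T),("scene",S)):
    P=np.array([plane(c,u,z)[:2] for u,z in zip(px[n],Z)])
    m=M.mean(0);p=P.mean(0);A=(M-m);B=P-p
    th=np.arctan2((A[:,0]*B[:,1]-A[:,1]*B[:,0]).sum(),(A*B).sum())
    R=np.array([[np.cos(th),-np.sin(th)],[np.sin(th),np.cos(th)]]);t=p-R@m
    print(n,np.degrees(th).round(2),t.round(1),(P-(M@R.T+t)).round(1).tolist(),P.round(1).tolist());res.append(np.r_[t,th])
    # table check: deck height by depth on flat deck points
    q=R@[0,0]+t;u,v=pix(c,[*q,82]);u,v=int(round(u)),int(round(v));o,d=ray(c,(u,v));print("depth deck",(o+d*np.median(c["range_z"][v-2:v+3,u-2:u+3])).round(1))
x,y,th=np.mean(res,0);R=np.array([[np.cos(th),-np.sin(th)],[np.sin(th),np.cos(th)]])
for k,q in dict(deck=(0,0),near=(-60,-36),far=(-30,-36),brk=(-45,40),dir=(50,-36),dial=(50,36)).items(): print(k,(R@q+[x,y]).round(1))
E
```

```text
top 7.91 [586.1  26.9] [[0.2, 0.6], [0.5, 0.0], [0.4, 0.5], [-1.0, -1.1]] [[546.6, -14.3], [536.5, 60.4], [640.9, -1.3], [629.6, 68.3]]
depth deck [585.8  27.7  82.4]
scene 6.54 [593.2  24.3] [[-0.9, -0.3], [-2.3, -1.0], [-0.6, 2.1], [3.8, -0.9]] [[551.7, -16.9], [541.7, 57.9], [646.4, -3.7], [642.6, 64.8]]
depth deck [594.9  23.3  84. ]
deck [589.6  25.6]
near [534.6 -17.7]
far [564.4 -13.9]
brk [540.   59.6]
dir [643.8  -3.8]
dial [634.7  67.6]
```

```bash
python3 -m creep '0 0 0 0 0 .051; 0 0 0 0 0 .051; .54 -.67 0 0 0 0; .54 -.67 0 0 0 0; .54 -.67 0 0 0 0; .54 -.67 0 0 0 0; .54 -.67 0 0 0 0; .54 -.67 0 0 0 0; .54 -.67 0 0 0 0; .54 -.67 0 0 0 0; .54 -.67 0 0 0 0; .54 -.67 0 0 0 0; .54 -.67 0 0 0 0; .54 -.67 0 0 0 0; .54 -.67 0 0 0 0; .54 -.67 0 0 0 0; .54 -.67 0 0 0 0; .54 -.67 0 0 0 0' 1 20
```

```text
clock: 2.35
eef_pos: [527.0, -22.3, 205.2]
eef_rot: [-3.141, 0.001, 0.133]
wrist_force: [-1.0, 0.0, 0.2]
finger_gap: 0.5
finger_force: 0.0
```

```bash
python3 -m creep '0 0 1 0 0 0; 0 0 1 0 0 0; 0 0 .1 0 0 0; 0 0 0 0 0 0; 0 0 0 0 0 0'; python3 - <<'E'
from h import *
from cell import manip
st=manip.read_state();print(st["eef_pos"],st["wrist_force"])
ims=[]
for n in("scene","top"):
    c=manip.camera(n);np.savez(f"{n}1.npz",**c)
    u,v=pix(c,st["eef_pos"]);print(n,u,v)
    a,b=int(u)-32,int(v)-40;im=cv2.resize(c["color"][b:b+75,a:a+65],None,fx=6,fy=6,interpolation=cv2.INTER_CUBIC)
    cv2.circle(im,(int((u-a+.5)*6),int((v-b+.5)*6)),3,(255,0,0),-1);print(a,b);ims.append(im)
cv2.imwrite("pics/tip1.png",np.hstack(ims)[...,::-1])
E
```

```text
clock: 2.98
eef_pos: [527.3, -23.6, 123.1]
eef_rot: [3.141, -0.002, 0.133]
wrist_force: [0.9, -0.5, 0.1]
finger_gap: 0.4
finger_force: 0.0
[527.34758601 -23.56603633 123.06668764] [ 0.92880737 -0.48004936  0.10301557]
scene 372.1346495165395 208.48077094609278
340 168
top 257.6685521174992 268.61115191088464
225 228
```

View pics/tip1.png

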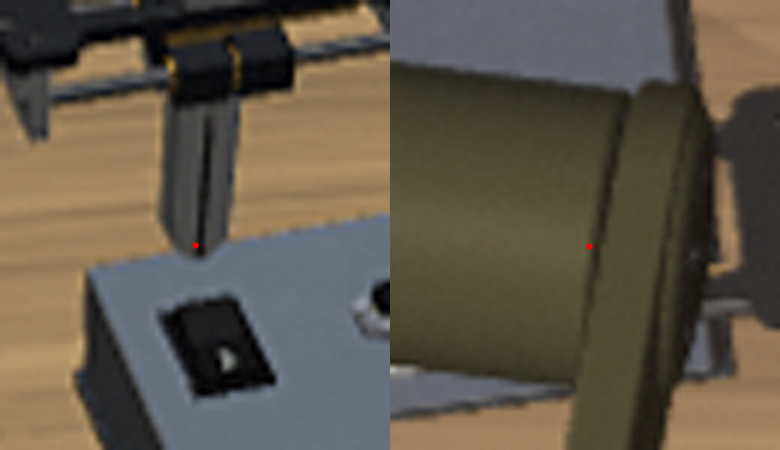

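Scene crop: the fingertip ends at (199,258), within about 1 px of where the robot's pose projects (195,245) once I allow for the finger's half width. In the top view the arm hides the tip. The averaged estimate is good enough, so I'll go over the near half and press.

```bash
python3 -m creep '.2 -.12 0 0 0 0; 0 0 .3 0 0 0; 0 0 .25 0 0 0; 0 0 .05 0 0 0; 0 0 .05 0 0 0; 0 0 .05 0 0 0; 0 0 .05 0 0 0; 0 0 .05 0 0 0; 0 0 .05 0 0 0; 0 0 0 0 0 0'
```

```text
clock: 4.32
eef_pos: [534.0, -17.6, 88.1]
eef_rot: [3.141, -0.0, 0.133]
wrist_force: [-5.5, -0.3, 10.3]
finger_gap: 0.5
finger_force: 5.4
```

```bash
python3 -m creep '0 0 .03 0 0 0; 0 0 .02 0 0 0; 0 0 0 0 0 0; 0 0 0 0 0 0'; python3 -m creep '0 0 -.5 0 0 0; 0 0 -.5 0 0 0; 0 0 0 0 0 0'; python3 - <<'E'
from h import *
from cell import manip
st=manip.read_state();c=manip.camera("scene");print(st["eef_pos"])
cv2.imwrite("pics/s2.png",cv2.resize(c["color"][170:265,340:440],None,fx=6,fy=6,interpolation=cv2.INTER_CUBIC)[...,::-1])
E
```

```text
clock: 4.82
eef_pos: [534.2, -17.6, 87.8]
eef_rot: [3.141, -0.001, 0.133]
wrist_force: [-14.4, -0.8, 29.3]
finger_gap: 0.7
finger_force: 14.9
clock: 5.2
eef_pos: [534.6, -17.6, 126.4]
eef_rot: [3.141, -0.003, 0.133]
wrist_force: [-0.5, 0.2, -0.1]
finger_gap: 0.8
finger_force: 0.0
[534.62632447 -17.59683655 126.3729293 ]
```

View pics/s2.png

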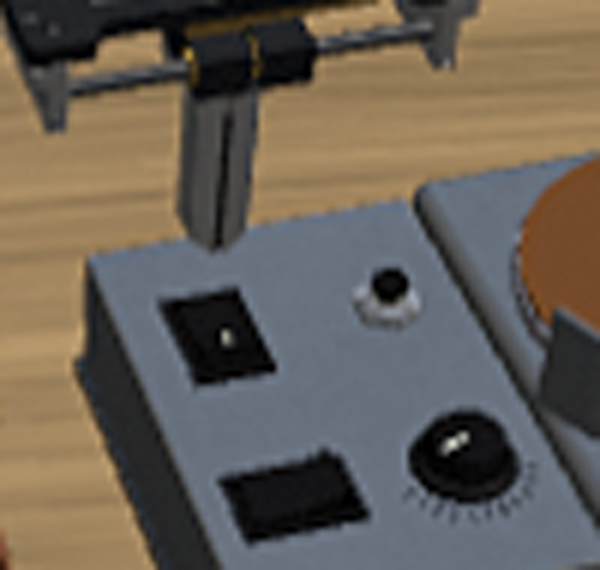

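The rocker bottomed firmly at z≈88, and its bar rose in the image from (228,358) to (228,338), so power is off. The breaker at (388,285) is still up. On to the breaker.

```bash
python3 -m creep '.13 -.63 0 0 0 0; .13 -.63 0 0 0 0; .13 -.63 0 0 0 0; 0 0 .3 0 0 0; 0 0 .3 0 0 0; 0 0 .05 0 0 0; 0 0 .05 0 0 0; 0 0 .05 0 0 0; 0 0 .05 0 0 0; 0 0 .05 0 0 0; 0 0 .04 0 0 0; 0 0 0 0 0 0'
```

```text
clock: 6.75
eef_pos: [539.6, 59.3, 91.1]
eef_rot: [3.141, -0.001, 0.133]
wrist_force: [-6.7, -3.1, 15.2]
finger_gap: 0.5
finger_force: 7.8
```

```bash
python3 -m creep '0 0 .04 0 0 0; 0 0 0 0 0 0; 0 0 0 0 0 0'; python3 -m creep '0 0 -.5 0 0 0; 0 0 -.5 0 0 0; 0 0 0 0 0 0'; python3 - <<'E'
from h import *
from cell import manip
st=manip.read_state();c=manip.camera("scene");print(st["eef_pos"])
cv2.imwrite("pics/s3.png",cv2.resize(c["color"][170:265,340:440],None,fx=6,fy=6,interpolation=cv2.INTER_CUBIC)[...,::-1])
E
```

```text
clock: 7.12
eef_pos: [539.8, 59.4, 90.8]
eef_rot: [3.141, -0.002, 0.134]
wrist_force: [-13.0, -3.6, 31.4]
finger_gap: 0.6
finger_force: 15.5
clock: 7.5
eef_pos: [539.9, 59.7, 129.1]
eef_rot: [-3.141, -0.002, 0.133]
wrist_force: [0.6, -0.5, -0.1]
finger_gap: 0.5
finger_force: 0.0
[539.90147006  59.6750012  129.13146312]
```

View pics/s3.png

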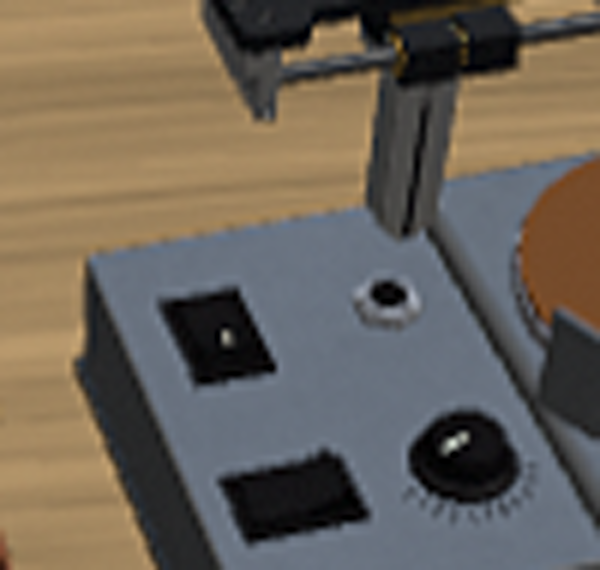

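The breaker now sits low in its collar at (388,293), and the rocker is still off. Now the far half.

```bash
python3 -m creep '.12 .635 0 0 0 0; .12 .635 0 0 0 0; .12 .635 0 0 0 0; 0 0 .35 0 0 0; 0 0 .32 0 0 0; 0 0 .05 0 0 0; 0 0 .05 0 0 0; 0 0 .05 0 0 0; 0 0 .05 0 0 0; 0 0 .05 0 0 0; 0 0 .05 0 0 0; 0 0 .05 0 0 0; 0 0 0 0 0 0'
```

```text
clock: 9.18
eef_pos: [563.9, -14.2, 88.1]
eef_rot: [3.141, -0.001, 0.133]
wrist_force: [-2.1, 0.3, 9.6]
finger_gap: 0.5
finger_force: 5.0
```

```bash
python3 -m creep '0 0 .05 0 0 0; 0 0 0 0 0 0; 0 0 0 0 0 0'; python3 -m creep '0 0 -.5 0 0 0; 0 0 -1 0 0 0; -.5 0 -1 0 0 0; -.5 0 0 0 0 0; 0 0 0 0 0 0; 0 0 0 0 0 0'; python3 - <<'E'
from h import *
from cell import manip
st=manip.read_state();c=manip.camera("scene");print(st["eef_pos"],st["wrist_force"])
cv2.imwrite("pics/s4.png",cv2.resize(c["color"][170:300,270:440],None,fx=4.5,fy=4.5,interpolation=cv2.INTER_CUBIC)[...,::-1])
E
```

```text
clock: 9.55
eef_pos: [564.1, -14.2, 87.8]
eef_rot: [3.141, -0.002, 0.133]
wrist_force: [-10.0, -0.4, 27.2]
finger_gap: 0.8
finger_force: 13.8
clock: 10.3
eef_pos: [524.3, -19.5, 184.9]
eef_rot: [-3.141, 0.001, 0.133]
wrist_force: [0.7, 0.6, 1.0]
finger_gap: 0.4
finger_force: 0.0
[524.31494404 -19.47377144 184.90032856] [0.68641033 0.55638113 0.95600094]
```

View pics/s4.png

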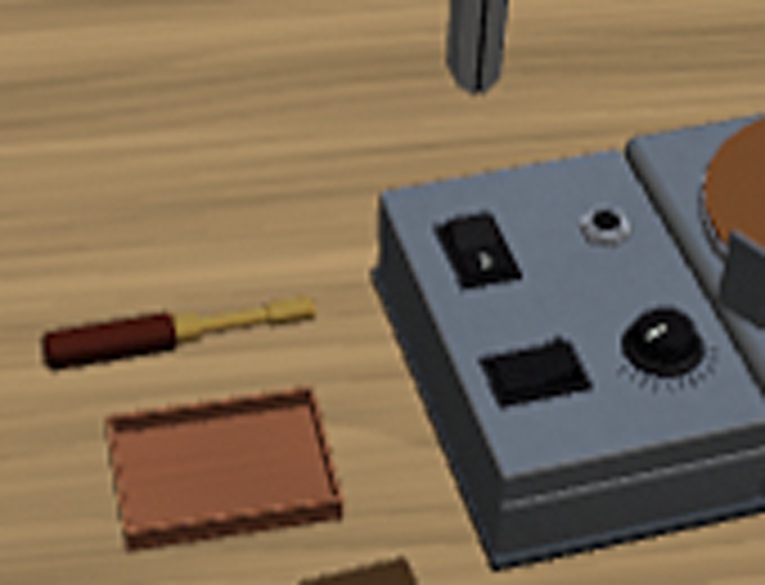

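The rocker at (480,250) looks as it did at the start (on). The breaker at (606,222) is in, the direction rocker and dial are unchanged, and the arm is clear of everything.

```bash
python3 -c "
from cell import manip
print(manip.sign_off())"
```

```text
the job is handed in; nothing more can be done
None
```

The honing machine was restarted in the safe order (power off, breaker in, power on) in about 10 s of the 42 s allowed and handed in; no verdict came back, but the last scene-camera picture showed power on, the breaker in, the direction rocker and dial unchanged, and the arm clear.

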